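# Turn the handle carousel and stow the walnut handle

## Robot

A 6-joint arm with a two-finger parallel gripper is mounted at the origin on the work surface. World frame = base frame: x ahead of the robot, y to its left, z up, the work surface at z = 0. Lengths are in m, angles in rad, forces in N, time in s.
With the tool pointing down it reaches from about 0.35 to 0.975 m from the base axis. Payload 17.4 kg.
Tool frame: the origin (TCP) lies on the mounting face of the last link; the fingertips stand 173 mm ahead of it and the grasp point (between the pads) lies 155 mm ahead of it; x points along the fingers, z is the direction in which the jaws open and shut, and the axes are right-handed (so a half turn about x gives the same grasp; the last joint's range is limited). The gripper opens to 85 mm and grips with 20 to 120 N. Pads are 22 mm wide; open, the fingers measure 114 mm over their backs; the gripper's body (76 mm by 85 mm) begins 54 mm behind the grasp point. The pads swing forward as they close: fully open they stand 13 mm farther back than shut.
Start: joints at [-1.179, 0.116, 1.442, -0, 1.584, -0.038], TCP at [0.281, -0.614, 0.405] pointing down, gripper open.
Joint ranges: [-2.83, 2.83], [-0.83, 2.19], [0.07, 2.5], [-1.14, 4.28], [0.01, 3], [-2.97, 2.97]. Speed limits (rad/s): [1.89, 1.89, 2.22, 3.14, 3.14, 3.14].

## Interface

Orientations are given as a unit quaternion [w, x, y, z].
In Python, from station import arm gives the robot as it stands.
- The arm moves only by the tool apply_moves, never from a script. Its argument "rows" is a list of rows, each an object of numbers: "tx", "ty", "tz": the shift along the tool's x, y, z in mm; "ax", "ay", "az": the turn, a rotation vector about the tool's x, y, z in rad; "fingers": the opening, from 0 (shut) to 1 (fully open). A call has exactly 8 rows; each row is the pose to reach, as a shift and turn from the pose commanded when the call began, along the tool's axes at that moment; what a row does not reach only later rows make up. A row lasts 1/12 s, in which the tool goes at most 41.7 mm and 7.16 degrees, less where a joint would pass 70% of its speed; a pose out of reach is approached as far as the arm can. A call with a gripper value outside its range is refused whole. The fingers move at their own pace and stop on an object; "grip_force" is the grip in N (left out, the last holds). Time passes only in rows, so rows that repeat a pose let the fingers close, or fill a call up. It gives the time, the measured TCP pose, the force and the opening at its end, in the units of the state.
- arm.get_obs(): the state, without advancing time (a new reading comes with each control period).
- arm.camera(name): name is "side" or "top"; returns (picture, depth): 384x512x3 uint8, blue, green, red; 384x512 float32, m along the optical axis (not along the pixel's ray), 0 where there is no reading.
- arm.camera_info(name): a dict with "K" (3x3 intrinsics, pixels), "view" (4x4, takes a point from world to camera coordinates). Camera axes: x right, y down, z forward; pixel columns grow to the right and rows downward; lengths in m; the calibration is good to about 2 mm. A picture is of the moment at which its call begins. camera_info takes no time and is no camera call.
- arm.finish_job(): hands the job in, once; it reports no verdict.
The state is a dict: "t": time; "qpos": joint angles; "dq": joint speeds; "effort": joint torques, N m; "ee_pos": TCP position; "orientation": TCP orientation; "force": force on the tool from outside, world axes, zero at the start; "wrist_torque": the same for the moment, N m; "width": finger opening in m.
Only numpy, scipy, OpenCV 4.12 (cv2) and the standard library are available. Lean on these libraries where they do the work, as an engineer would, in place of code of your own. Each camera call takes 0.05 s, during which the arm holds its last target. There are 200 camera calls.

## Task

On the carving-class table, turn the parts carousel by the wooden grip bar at its centre until the green bin sits squarely in the opening of the clear guard. Then put the dark walnut tool handle into the green bin so that it lies flat on the bin's floor, and leave the green bin squarely in the opening.

Things in the scene. Friction and masses are not known exactly. Their poses are not given: they have to be found in the camera images.
- tray (a joint): Angle of the carousel's round grey tray (316 mm across), rad, counter-clockwise from above; 0: green bin centred in the guard's opening. Starts at 0.6 to 1.3; stops at -3 and 3; drag 0.03 N m, stays where left. The fixed clear guard, top 68 mm above the table, covers the tray but for a black-edged U-shaped opening, 160 mm wide, from the side facing the robot to 70 mm past the axis.
- tray_knob (a point): Centre of the wooden grip bar on the tray's vertical axis, 89 mm above the table. Bar: 64 mm long, 16 wide, 34 tall (72 to 106 mm above the table), on the grey hub (80 mm across, top 66 mm above the table); it turns with the tray. x: along the bar, away from the green bin; y: across it; z: up. The axis is the centre of the fixed plywood base, 340 mm square, whose place and yaw vary.
- green_bin (a point): Centre of the floor of the bin with the green floor (others: yellow, blue, red), 100 mm from the tray's axis, 30.5 mm above the table; turns with the tray. x: towards the axis; y: tangential; z: up. The bin is a quarter ring, 40 to 154 mm from the axis, about 135 mm wide here, between 4 mm dividers and a rim that rise 30 mm above its floor.
- walnut_handle: Dark brown octagonal wooden tool handle lying on the table, 75 mm long: 60 mm of wood, 24 mm across the flats, then a brass ferrule 19 mm across. Origin on its axis at mid-length, 12 mm above what it lies on; x: along it, towards the ferrule; wood from x = -37.5 to 22.5 mm. About 50 g. Two like handles, pale maple and red, lie with centres 110 mm or more away.
Things that resemble listed ones, but are neither listed nor needed, are in the scene too. There is more than one size of the walnut_handle; the job needs the largest.

How it is judged:
By the outcome, as a careful person would: the job done as asked, in the order asked, and still so for the second after the job is handed in, with the robot touching nothing.
It also fails if it takes over 54 s, if anything falls off the work surface, if the arm or the gripper's body presses on something with over 40 N, if the wrist force passes 120 N, or if a joint passes its speed limit or range.

## Working session

There is one attempt and no reset: what is moved stays moved. The work goes in short steps, Python scripts to look and compute and a tool call to move; the robot and the scene stay as the last step left them, time stands still between calls to the robot, and variables do not carry over. Pictures are saved under pics/ and viewed, about 8 in all and at most 12, crops included, and the job is handed in when it is done.

Besides the shell and the picture viewer there is one more tool, called after "Call:" as name([rows], argument=value, ...), one row to a line, values as JSON. apply_moves: Moves the arm, as the interface text tells. Its arguments: {"type":"object","properties":{"rows":{"type":"array"},"grip_force":{"type":"number"}},"required":["rows"]}

```bash
mkdir -p pics; ls; cat > h.py <<'E'
from station import arm
import numpy as np, cv2
from scipy.spatial.transform import Rotation as R
def snap(n,f):
    p,d=arm.camera(n); cv2.imwrite(f'pics/{f}.png',p); np.save(f'pics/{f}.npy',d); return p,d
def px2w(n,u,v,z):
    i=arm.camera_info(n);K=np.array(i['K']);V=np.array(i['view'])
    r=np.linalg.inv(K)@[u,v,1]; C=np.linalg.inv(V); o=C[:3,3]; r=C[:3,:3]@r
    return o+r*(z-o[2])/r[2]
def w2px(n,p):
    i=arm.camera_info(n);q=np.array(i['view'])@[*p,1]; q=np.array(i['K'])@q[:3]; return q[:2]/q[2]
def pose():
    o=arm.get_obs(); w,x,y,z=o['orientation']; return np.array(o['ee_pos']),R.from_quat([x,y,z,w]),o
E
python3 - <<'E'
from h import *
for n in('top','side'):
    p,d=snap(n,n+'0'); print(n,p.shape,arm.camera_info(n))
p,r,o=pose();print(o,r.as_matrix().round(3))
a=[cv2.imread(f'pics/{n}0.png') for n in('top','side')]
cv2.imwrite('pics/top0b.png',cv2.resize(a[0],(800,600),interpolation=2))
E
```

```text
pics
top (384, 512, 3) {'K': array([[438.94627827,   0.        , 260.20736938],
       [  0.        , 438.94627827, 190.48973828],
       [  0.        ,   0.        ,   1.        ]]), 'view': array([[ 0.02071967, -0.99927866, -0.03182553, -0.10668023],
       [-0.98448621, -0.01484479, -0.1748329 ,  0.54373373],
       [ 0.17423435,  0.03495428, -0.98408363,  0.9815826 ],
       [ 0.        ,  0.        ,  0.        ,  1.        ]])}
side (384, 512, 3) {'K': array([[355.61737518,   0.        , 258.81924312],
       [  0.        , 355.61737518, 184.81541243],
       [  0.        ,   0.        ,   1.        ]]), 'view': array([[ 0.95667367, -0.29081186,  0.0142812 , -0.52720033],
       [-0.20761694, -0.71573532, -0.66679694,  0.09271256],
       [ 0.20413402,  0.63494206, -0.7451026 ,  0.81107521],
       [ 0.        ,  0.        ,  0.        ,  1.        ]])}
{'t': 0.1, 'qpos': array([-1.17878258e+00,  1.16456707e-01,  1.44221569e+00,  2.28473478e-06,
        1.58399257e+00, -3.78135874e-02]), 'dq': array([-0.00219531, -0.00056334, -0.00104105,  0.0015837 , -0.00017963,
       -0.00022649]), 'effort': array([ 2.19249370e-03, -7.33663344e+01, -6.33786464e+01,  2.09247924e-05,
        5.25691139e-03,  6.14287910e-05]), 'ee_pos': array([ 0.28127046, -0.61361957,  0.4040126 ]), 'orientation': array([ 0.59481821,  0.38208312,  0.59543952, -0.38164848]), 'force': array([ 0.21005385, -0.73364399, -0.13871669]), 'wrist_torque': array([-0.03109225, -0.03542054, -0.00537087]), 'width': 0.08547960711290842} [[-0.     0.909  0.417]
 [ 0.001  0.417 -0.909]
 [-1.     0.    -0.001]]
```

View pics/top0b.png

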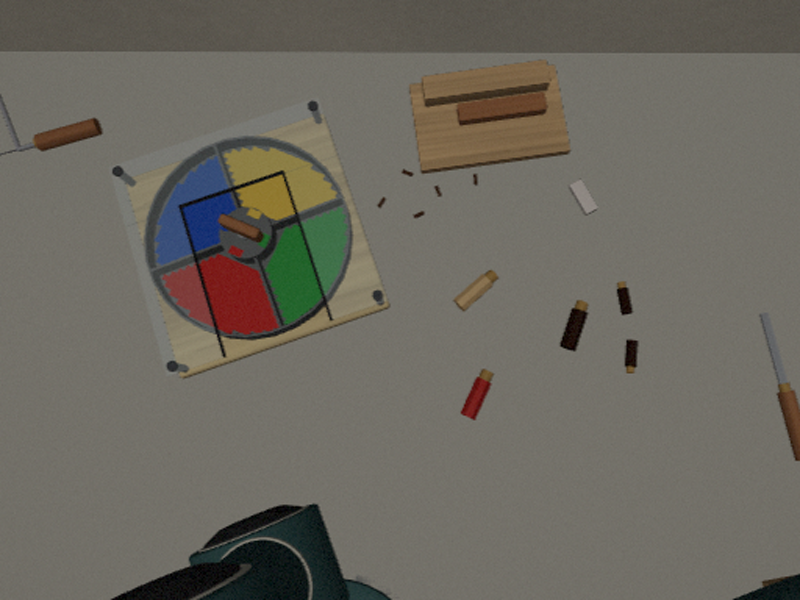

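View pics/side0.png

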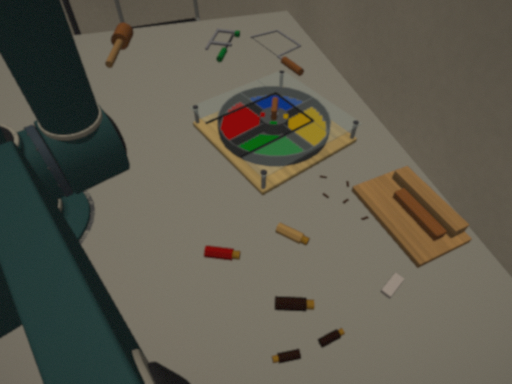

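```bash
python3 - <<'E'
from h import *
p=cv2.imread('pics/top0.png')
a=cv2.resize(p[80:240,80:250],None,fx=3.5,fy=3.5,interpolation=cv2.INTER_CUBIC)
b=cv2.resize(p[185:230,345:415],None,fx=3.5,fy=3.5,interpolation=cv2.INTER_CUBIC)
c=np.zeros((600,800,3),np.uint8);c[:560,:595]=a[:560,:595];c[:b.shape[0],597:797]=b[:,:200]
cv2.imwrite('pics/crop0.png',cv2.convertScaleAbs(c,alpha=1.5))
P=lambda u,v,z:px2w('top',u/1.5625,v/1.5625,z)
print('U',[P(u,v,.068)[:2].round(4) for u,v in((180,207),(284,172),(224,356),(331,320))])
print('posts',[P(u,v,.068)[:2].round(4) for u,v in((117,172),(313,105),(378,295),(172,366))])
print('walnut',[P(u,v,.012)[:2].round(4) for u,v in((571,349),(583,302))])
E
```

```text
U [array([0.6762, 0.2493]), array([0.7334, 0.0933]), array([0.4514, 0.1666]), array([0.5068, 0.0122])]
posts [array([0.7311, 0.3517]), array([0.8428, 0.0537]), array([ 0.545 , -0.0556]), array([0.4354, 0.242 ])]
walnut [array([ 0.4762, -0.3469]), array([ 0.5489, -0.3667])]
```

View pics/crop0.png

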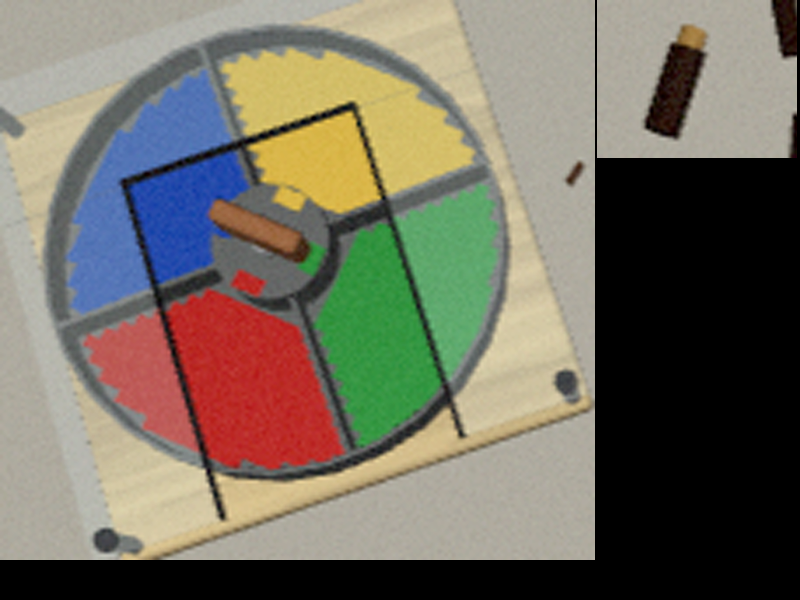

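```bash
cat >> h.py <<'E'
def go(x,y,z,jaw):
    "tool shift (mm) and turn to put grasp point at x,y,z (m), jaw dir angle deg (mod 180), tool down; cands for turn"
    p,r,o=pose(); M=r.as_matrix()
    d=M.T@(np.array([x,y,z+.155])-p)*1000
    cur=np.degrees(np.arctan2(M[1,2],M[0,2])); t=(jaw-cur+90)%180-90
    for k in (t,t-np.sign(t)*180):
        Rw=R.from_euler('z',jaw if abs((jaw-cur-k+180)%360-180)<1 else jaw+180,degrees=True).as_matrix()@np.array([[0,0,1],[0,1,0],[-1,0,0]]) 
        rv=R.from_matrix(M.T@Rw).as_rotvec()
        print('shift',d.round(1),'rot',rv.round(4),'deg',round(k,1))
    print('t',round(o['t'],2),'q6',o['qpos'].round(2),'cur jaw',cur.round(1),'grasp',(p+M[:,0]*.155).round(4),'F',o['force'].round(1),'w',round(o['width'],4))
E
python3 - <<'E'
from h import *
P=lambda u,v,z:px2w('top',80+u/3.5,80+v/3.5,z)[:2]
A=lambda v:np.degrees(np.arctan2(v[1],v[0])).round(1)
print('dividers',A(P(62,327,.0605)-P(487,172,.0605)),A(P(350,447,.0605)-P(205,45,.0605)))
a,b=P(212,210,.106),P(304,247,.106);print('bar top',A(b-a),(a+b)/2)
print('ax of dividers',(P(62,327,.0605)+P(487,172,.0605))/2,(P(350,447,.0605)+P(205,45,.0605))/2)
E
```

```text
dividers 111.5 -157.4
bar top -111.3 [0.63521414 0.14421587]
ax of dividers [0.63374794 0.14454021] [0.63949662 0.14476866]
```

```bash
python3 - <<'E'
from h import *
go(.638,.1465,.2,-22)
E
```

```text
shift [  49.6  641.  -542.3] rot [-7.57e-01 -1.00e-03 -4.00e-04] deg 43.4
shift [  49.6  641.  -542.3] rot [ 2.3846e+00 -6.0000e-04  1.3000e-03] deg -136.6
t 0.1 q6 [-1.18  0.12  1.44  0.    1.58 -0.04] cur jaw -65.4 grasp [ 0.2812 -0.6135  0.249 ] F [ 0.2 -0.7 -0.1] w 0.0855
```

Call:
apply_moves([
  {"ty": 320,"tz": -271,"ax": -0.4},
  {"ty": 320,"tz": -271,"ax": -0.4},
  {"ty": 320,"tz": -271,"ax": -0.4},
  {"ty": 320,"tz": -271,"ax": -0.4},
  {"ty": 320,"tz": -271,"ax": -0.4},
  {"ty": 320,"tz": -271,"ax": -0.4},
  {"ty": 320,"tz": -271,"ax": -0.4},
  {"ty": 320,"tz": -271,"ax": -0.4},
])

```text
schema error: expected keys tx, ty, tz, ax, ay, az, fingers
```

```bash
python3 - <<'E'
from h import *
go(.638,.1465,.2,-22)
E
```

```text
shift [  49.6  641.  -542.3] rot [-7.57e-01 -1.00e-03 -4.00e-04] deg 43.4
shift [  49.6  641.  -542.3] rot [ 2.3846e+00 -6.0000e-04  1.3000e-03] deg -136.6
t 0.1 q6 [-1.18  0.12  1.44  0.    1.58 -0.04] cur jaw -65.4 grasp [ 0.2812 -0.6135  0.249 ] F [ 0.2 -0.7 -0.1] w 0.0855
```

Call:
apply_moves([
  {"tx": 0,"ty": 320,"tz": -271,"ax": -0.4,"ay": 0,"az": 0,"fingers": 1},
  {"tx": 0,"ty": 320,"tz": -271,"ax": -0.4,"ay": 0,"az": 0,"fingers": 1},
  {"tx": 0,"ty": 320,"tz": -271,"ax": -0.4,"ay": 0,"az": 0,"fingers": 1},
  {"tx": 0,"ty": 320,"tz": -271,"ax": -0.4,"ay": 0,"az": 0,"fingers": 1},
  {"tx": 0,"ty": 320,"tz": -271,"ax": -0.4,"ay": 0,"az": 0,"fingers": 1},
  {"tx": 0,"ty": 320,"tz": -271,"ax": -0.4,"ay": 0,"az": 0,"fingers": 1},
  {"tx": 0,"ty": 320,"tz": -271,"ax": -0.4,"ay": 0,"az": 0,"fingers": 1},
  {"tx": 0,"ty": 320,"tz": -271,"ax": -0.4,"ay": 0,"az": 0,"fingers": 1},
])

```text
t: 0.77
ee_pos: [0.423, -0.3099, 0.4046]
orientation: [0.659, 0.256, 0.659, -0.256]
force: [0.6, -0.4, 0.1]
width: 0.0857
```

```bash
python3 - <<'E'
from h import *
go(.638,.1465,.2,-22)
E
```

```text
shift [  49.6  481.8 -149.6] rot [-0.3573  0.     -0.    ] deg 20.5
shift [  49.6  481.8 -149.6] rot [ 2.7843 -0.     -0.    ] deg -159.5
t 0.77 q6 [-0.68 -0.22  1.76  0.    1.6   0.06] cur jaw -42.5 grasp [ 0.423  -0.3099  0.2496] F [ 0.6 -0.4  0.1] w 0.0857
```

Call:
apply_moves([
  {"tx": 0,"ty": 482,"tz": -150,"ax": -0.357,"ay": 0,"az": 0,"fingers": 1},
  {"tx": 0,"ty": 482,"tz": -150,"ax": -0.357,"ay": 0,"az": 0,"fingers": 1},
  {"tx": 0,"ty": 482,"tz": -150,"ax": -0.357,"ay": 0,"az": 0,"fingers": 1},
  {"tx": 0,"ty": 482,"tz": -150,"ax": -0.357,"ay": 0,"az": 0,"fingers": 1},
  {"tx": 0,"ty": 482,"tz": -150,"ax": -0.357,"ay": 0,"az": 0,"fingers": 1},
  {"tx": 0,"ty": 482,"tz": -150,"ax": -0.357,"ay": 0,"az": 0,"fingers": 1},
  {"tx": 0,"ty": 482,"tz": -150,"ax": -0.357,"ay": 0,"az": 0,"fingers": 1},
  {"tx": 0,"ty": 482,"tz": -150,"ax": -0.357,"ay": 0,"az": 0,"fingers": 1},
])

```text
t: 1.43
ee_pos: [0.5648, -0.0079, 0.4046]
orientation: [0.694, 0.135, 0.694, -0.135]
force: [0.2, -0.7, 0.6]
width: 0.0855
```

```bash
python3 - <<'E'
from h import *
go(.638,.1465,.15,-22)
E
```

```text
shift [ 99.6 170.6  10. ] rot [0.0001 0.     0.0001] deg -0.0
shift [ 99.6 170.6  10. ] rot [-3.1415e+00 -1.0000e-04  1.0000e-04] deg 180.0
t 1.43 q6 [-0.06 -0.12  1.68 -0.    1.58  0.32] cur jaw -22.0 grasp [ 0.5648 -0.0079  0.2496] F [ 0.2 -0.7  0.6] w 0.0855
```

Call:
apply_moves([
  {"tx": 60,"ty": 170,"tz": 9,"ax": 0,"ay": 0,"az": 0,"fingers": 1},
  {"tx": 90,"ty": 170,"tz": 9,"ax": 0,"ay": 0,"az": 0,"fingers": 1},
  {"tx": 90,"ty": 170,"tz": 9,"ax": 0,"ay": 0,"az": 0,"fingers": 1},
  {"tx": 90,"ty": 170,"tz": 9,"ax": 0,"ay": 0,"az": 0,"fingers": 1},
  {"tx": 90,"ty": 170,"tz": 9,"ax": 0,"ay": 0,"az": 0,"fingers": 0.6},
  {"tx": 90,"ty": 170,"tz": 9,"ax": 0,"ay": 0,"az": 0,"fingers": 0.6},
  {"tx": 90,"ty": 170,"tz": 9,"ax": 0,"ay": 0,"az": 0,"fingers": 0.6},
  {"tx": 90,"ty": 170,"tz": 9,"ax": 0,"ay": 0,"az": 0,"fingers": 0.6},
], grip_force=30)

```text
t: 2.1
ee_pos: [0.6365, 0.1438, 0.315]
orientation: [0.694, 0.135, 0.694, -0.135]
force: [0.8, -0.3, 0.3]
width: 0.0513
```

```bash
python3 - <<'E'
from h import *
go(.637,.146,.094,-22)
p,d=snap('side','s1');p2,d2=snap('top','t1')
print(w2px('side',(.637,.146,.1)),w2px('top',(.637,.146,.1)))
a=cv2.resize(p[50:200,180:380],(400,300),interpolation=2);b=cv2.resize(p2[80:230,60:260],(400,300),interpolation=2)
cv2.imwrite('pics/v1.png',cv2.convertScaleAbs(np.hstack([a,b]),alpha=1.5))
E
```

```text
shift [66.   2.3 -0.3] rot [0.0001 0.     0.0002] deg -0.0
shift [66.   2.3 -0.3] rot [-3.1415e+00 -4.0000e-04  0.0000e+00] deg 180.0
t 2.1 q6 [ 0.18  0.1   1.6  -0.    1.44  0.57] cur jaw -22.0 grasp [0.6364 0.1438 0.16  ] F [ 0.8 -0.3  0.3] w 0.0513
[274.0813177  106.70173312] [153.65865241 145.22980745]
```

View pics/v1.png

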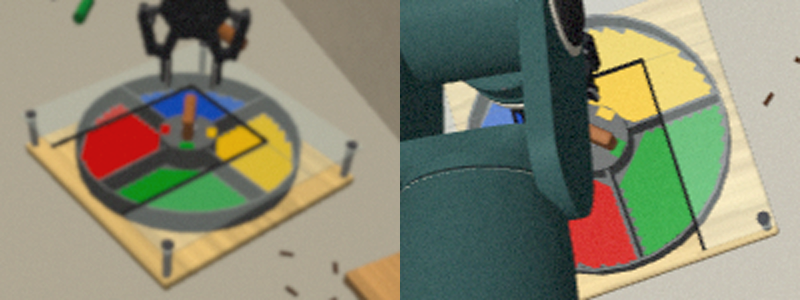

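Call:
apply_moves([
  {"tx": 30,"ty": 2,"tz": 0,"ax": 0,"ay": 0,"az": 0,"fingers": 0.6},
  {"tx": 60,"ty": 2,"tz": 0,"ax": 0,"ay": 0,"az": 0,"fingers": 0.6},
  {"tx": 66,"ty": 2,"tz": 0,"ax": 0,"ay": 0,"az": 0,"fingers": 0.6},
  {"tx": 66,"ty": 2,"tz": 0,"ax": 0,"ay": 0,"az": 0,"fingers": 0.3},
  {"tx": 66,"ty": 2,"tz": 0,"ax": 0,"ay": 0,"az": 0,"fingers": 0.1},
  {"tx": 66,"ty": 2,"tz": 0,"ax": 0,"ay": 0,"az": 0,"fingers": 0.1},
  {"tx": 66,"ty": 2,"tz": 0,"ax": 0,"ay": 0,"az": 0,"fingers": 0},
  {"tx": 66,"ty": 2,"tz": 0,"ax": 0,"ay": 0,"az": 0,"fingers": 0},
], grip_force=30)

```text
t: 2.87
ee_pos: [0.6375, 0.1459, 0.2512]
orientation: [0.695, 0.135, 0.693, -0.135]
force: [-4.3, -2.2, 7.5]
width: 0.0153
```

```bash
python3 - <<'E'
from h import *
go(.637,.146,.094,-70);print(pose()[2]['wrist_torque'])
E
```

```text
shift [ 2.2 -0.1 -0.5] rot [ 0.8376  0.0015 -0.0019] deg -48.0
shift [ 2.2 -0.1 -0.5] rot [-2.304e+00  2.300e-03  1.800e-03] deg 132.0
t 2.87 q6 [ 0.19  0.15  1.66 -0.    1.33  0.57] cur jaw -22.0 grasp [0.6379 0.1459 0.0962] F [-4.3 -2.2  7.5] w 0.0153
[-0.22756972  0.75557046 -0.01164314]
```

Call:
apply_moves([
  {"tx": -1,"ty": 0,"tz": 0,"ax": 0.09,"ay": 0,"az": 0,"fingers": 0},
  {"tx": -1,"ty": 0,"tz": 0,"ax": 0.2,"ay": 0,"az": 0,"fingers": 0},
  {"tx": -1,"ty": 0,"tz": 0,"ax": 0.31,"ay": 0,"az": 0,"fingers": 0},
  {"tx": -1,"ty": 0,"tz": 0,"ax": 0.42,"ay": 0,"az": 0,"fingers": 0},
  {"tx": -1,"ty": 0,"tz": 0,"ax": 0.53,"ay": 0,"az": 0,"fingers": 0},
  {"tx": -1,"ty": 0,"tz": 0,"ax": 0.64,"ay": 0,"az": 0,"fingers": 0},
  {"tx": -1,"ty": 0,"tz": 0,"ax": 0.74,"ay": 0,"az": 0,"fingers": 0},
  {"tx": -1,"ty": 0,"tz": 0,"ax": 0.825,"ay": 0,"az": 0,"fingers": 0},
])

```text
t: 3.53
ee_pos: [0.6363, 0.1475, 0.2512]
orientation: [0.579, 0.403, 0.582, -0.403]
force: [-22.7, 17.3, 7.8]
width: 0.0157
```

```bash
python3 - <<'E'
from h import *
go(.637,.146,.094,-70);print(pose()[2]['wrist_torque'])
p,d=snap('side','s2')
cv2.imwrite('pics/v2.png',cv2.convertScaleAbs(cv2.resize(p[70:200,180:370],(760,520),interpolation=2),alpha=1.5))
E
```

```text
shift [2.2 0.2 1.7] rot [ 0.0085 -0.0041  0.0016] deg -0.5
shift [2.2 0.2 1.7] rot [-3.1331e+00 -2.5000e-03 -6.4000e-03] deg 179.5
t 3.53 q6 [0.19 0.15 1.66 0.   1.34 1.4 ] cur jaw -69.5 grasp [0.6358 0.148  0.0962] F [-22.7  17.3   7.8] w 0.0157
[2.31333681 3.23802341 0.19550075]
```

View pics/v2.png

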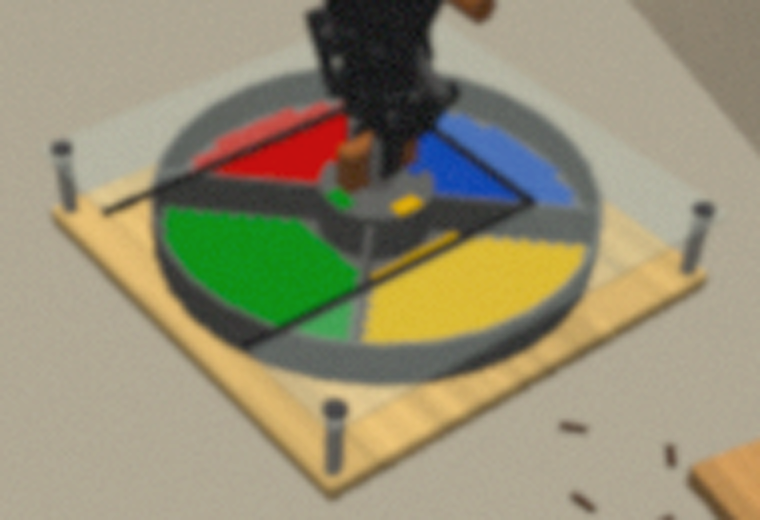

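Call:
apply_moves([
  {"tx": 0,"ty": -1,"tz": -2,"ax": 0,"ay": 0,"az": 0,"fingers": 0},
  {"tx": 0,"ty": -1,"tz": -2,"ax": 0,"ay": 0,"az": 0,"fingers": 0},
  {"tx": 0,"ty": -1,"tz": -2,"ax": 0,"ay": 0,"az": 0,"fingers": 0.6},
  {"tx": 0,"ty": -1,"tz": -2,"ax": 0,"ay": 0,"az": 0,"fingers": 0.6},
  {"tx": 0,"ty": -1,"tz": -2,"ax": 0,"ay": 0,"az": 0,"fingers": 0.6},
  {"tx": -20,"ty": -1,"tz": -2,"ax": 0,"ay": 0,"az": 0,"fingers": 0.6},
  {"tx": -60,"ty": -1,"tz": -2,"ax": 0,"ay": 0,"az": 0,"fingers": 0.6},
  {"tx": -100,"ty": -1,"tz": -2,"ax": 0,"ay": 0,"az": 0,"fingers": 0.6},
])

```text
t: 4.25
ee_pos: [0.6355, 0.1472, 0.3498]
orientation: [0.581, 0.401, 0.582, -0.403]
force: [0.8, 0.7, 1.4]
width: 0.0516
```

```bash
python3 - <<'E'
from h import *
go(.5126,-.3568,.15,74.8)
E
```

```text
shift [  45.4 -293.1  428. ] rot [6.269e-01 5.000e-04 2.700e-03] deg -35.9
shift [  45.4 -293.1  428. ] rot [-2.5147e+00 -3.5000e-03  7.0000e-04] deg 144.1
t 4.25 q6 [ 0.19  0.09  1.56 -0.    1.5   1.4 ] cur jaw -69.3 grasp [0.6351 0.1471 0.1948] F [0.8 0.7 1.4] w 0.0516
```

Call:
apply_moves([
  {"tx": 0,"ty": -147,"tz": 214,"ax": 0.31,"ay": 0,"az": 0,"fingers": 0.75},
  {"tx": 0,"ty": -147,"tz": 214,"ax": 0.31,"ay": 0,"az": 0,"fingers": 0.75},
  {"tx": 0,"ty": -147,"tz": 214,"ax": 0.31,"ay": 0,"az": 0,"fingers": 0.75},
  {"tx": 0,"ty": -293,"tz": 428,"ax": 0.627,"ay": 0,"az": 0,"fingers": 0.75},
  {"tx": 0,"ty": -293,"tz": 428,"ax": 0.627,"ay": 0,"az": 0,"fingers": 0.75},
  {"tx": 0,"ty": -293,"tz": 428,"ax": 0.627,"ay": 0,"az": 0,"fingers": 0.75},
  {"tx": 0,"ty": -293,"tz": 428,"ax": 0.627,"ay": 0,"az": 0,"fingers": 0.75},
  {"tx": 0,"ty": -293,"tz": 428,"ax": 0.627,"ay": 0,"az": 0,"fingers": 0.75},
])

```text
t: 4.92
ee_pos: [0.5558, -0.1784, 0.3502]
orientation: [0.43, 0.562, 0.429, -0.562]
force: [0.4, -0.6, 0.0]
width: 0.0643
```

```bash
python3 - <<'E'
from h import *
go(.5126,-.3568,.10,74.8)
p,d=snap('top','t3')
cv2.imwrite('pics/v3.png',cv2.convertScaleAbs(cv2.resize(p[60:240,60:260],(660,594),interpolation=2),alpha=1.5))
E
```

```text
shift [ 95.3   5.1 183.5] rot [-0.0006  0.0002 -0.001 ] deg 0.0
shift [ 95.3   5.1 183.5] rot [ 3.141e+00 -1.500e-03 -3.000e-04] deg -180.0
t 4.92 q6 [-0.35 -0.06  1.71 -0.    1.49  1.48] cur jaw -105.2 grasp [ 0.556  -0.1784  0.1952] F [ 0.4 -0.6  0. ] w 0.0643
```

View pics/v3.png

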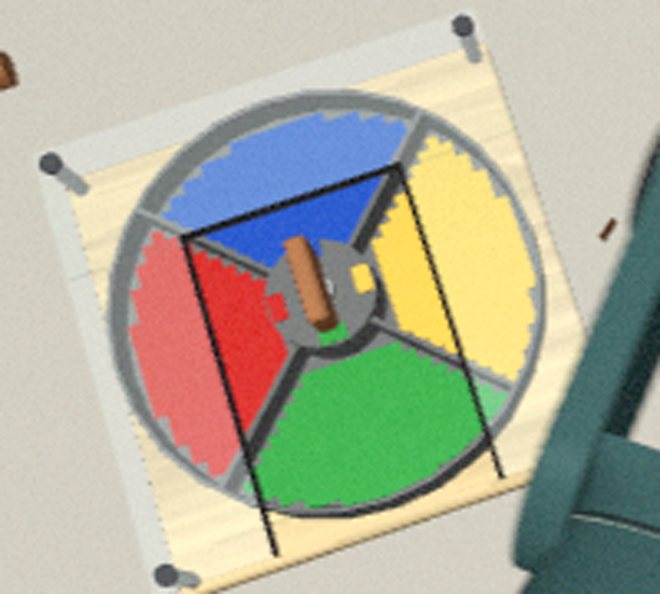

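```bash
python3 - <<'E'
from h import *
P=lambda u,v,z:px2w('top',60+u/3.3,60+v/3.3,z)[:2]
A=lambda v:np.degrees(np.arctan2(v[1],v[0])).round(1)
print('dividers',A(P(232,488,.0605)-P(420,115,.0605)),A(P(510,388,.0605)-P(140,212,.0605)))
print('bar',A(P(325,325,.106)-P(293,240,.106)), 'U',A(P(276,555,.068)-P(184,238,.068)),A(P(502,477,.068)-P(400,166,.068)),A(P(184,238,.068)-P(400,166,.068))+90, 'posts',A(P(166,575,.068)-P(50,163,.068)),A(P(50,163,.068)-P(462,26,.068))+90)
for q in [(184,238),(400,166),(276,555),(502,477)]: print(P(*q,.068))
E
```

```text
dividers 156.8 -114.7
bar -156.6 U -160.1 -159.8 199.9 posts -159.8 200.0
[0.67713597 0.24804389]
[0.73283025 0.09458992]
[0.45059136 0.16590867]
[0.50741176 0.01160763]
```

```bash
cat >> h.py <<'E'
def polar(img,n='top',c=(.638,.147),z=.0605):
    th=np.radians(np.arange(-180,180,.25)); rr=np.arange(.085,.146,.003)
    T,Rr=np.meshgrid(th,rr); i=arm.camera_info(n);K=np.array(i['K']);V=np.array(i['view'])
    X=np.stack([c[0]+Rr*np.cos(T),c[1]+Rr*np.sin(T),0*T+z,0*T+1]); q=K@np.einsum('ij,jab->iab',V,X)[:3]; q=(q/q[2]).astype(np.float32)
    return cv2.remap(img,q[0],q[1],cv2.INTER_LINEAR)
E
python3 - <<'E'
from h import *
A=np.arange(-180,180,.25)
from scipy.ndimage import gaussian_filter1d as g
from scipy.signal import find_peaks
for f in('top0','t3'):
    im=cv2.imread(f'pics/{f}.png').astype(np.float32)
    for c in((.638,.147),(.639,.148),(.637,.146)):
        q=polar(im,c=c); sat=q.max(2)-q.min(2); s=g(sat.mean(0),3,mode='wrap'); v=g(q.max(2).mean(0),3,mode='wrap')
        pk,_=find_peaks(-s,distance=120,prominence=20)
        # centroid of light-grey: low sat
        out=[]
        for k in pk:
            w=np.clip(50-sat[:,(k+np.arange(-32,33))%1440].mean(0),0,None); out.append((A[k],round(A[k]+.25*(w*np.arange(-32,33)).sum()/(w.sum()+1e-9),2)))
        print(f,c,out)
    d=np.load(f'pics/{f}.npy'); i=arm.camera_info('top')
    vv,uu=np.indices(d.shape);K=i['K'];X=np.stack([(uu-K[0,2])/K[0,0]*d,(vv-K[1,2])/K[1,1]*d,d,np.ones_like(d)]).reshape(4,-1)
    W=(np.linalg.inv(i['view'])@X)[:3]; x,y=W[0]-.638,W[1]-.147;r=np.hypot(x,y);m=(r>.055)&(r<.145)
    print(np.histogram(W[2][m],bins=np.arange(.02,.08,.005)))
    m&=(W[2]>.048)&(W[2]<.065); a=np.degrees(np.arctan2(y,x))[m]; h,e=np.histogram(a,bins=np.arange(-180,181,3)); print([(int(e[k]),int(h[k])) for k in np.argsort(-h)[:14]])
    a4=np.radians(a*4); 
    print('mod90',np.degrees(np.angle(np.exp(1j*a4).sum()))/4, abs(np.exp(1j*a4).mean()))
E
```

```text
Traceback (most recent call last):
  File "h.py", line 27, in polar
    X=np.stack([c[0]+Rr*np.cos(T),c[1]+Rr*np.sin(T),0*T+z,0*T+1]); q=K@np.einsum('ij,jab->iab',V,X)[:3]; q=(q/q[2]).astype(np.float32)
                                                                     ~^~~~~~~~~~~~~~~~~~~~~~~~~~~~~~~~~
ValueError: matmul: Input operand 1 has a mismatch in its core dimension 0, with gufunc signature (n?,k),(k,m?)->(n?,m?) (size 21 is different from 3)
```

```bash
sed -i "s/q=K@np.einsum('ij,jab->iab',V,X)\[:3\]/q=np.einsum('ij,jab->iab',K@V[:3],X)/" h.py
python3 - <<'E'
from h import *
A=np.arange(-180,180,.25)
from scipy.ndimage import gaussian_filter1d as g
from scipy.signal import find_peaks
for f in('top0','t3'):
    im=cv2.imread(f'pics/{f}.png').astype(np.float32)
    for c in((.638,.147),(.639,.148)):
        q=polar(im,c=c); sat=q.max(2)-q.min(2); s=g(sat.mean(0),3,mode='wrap')
        pk,_=find_peaks(-s,distance=120,prominence=10)
        print(f,c,[(float(A[k]),round(float(s[k]),1)) for k in pk])
    d=np.load(f'pics/{f}.npy'); i=arm.camera_info('top')
    vv,uu=np.indices(d.shape);K=i['K'];X=np.stack([(uu-K[0,2])/K[0,0]*d,(vv-K[1,2])/K[1,1]*d,d,np.ones_like(d)]).reshape(4,-1)
    W=(np.linalg.inv(i['view'])@X)[:3]; x,y=W[0]-.638,W[1]-.147;r=np.hypot(x,y);m=(r>.055)&(r<.145)
    print(np.histogram(W[2][m],bins=np.arange(.02,.08,.005))[0])
    m&=(W[2]>.048)&(W[2]<.065); a=np.degrees(np.arctan2(y,x))[m]; h,e=np.histogram(a,bins=np.arange(-180,181,3)); print([(int(e[k]),int(h[k])) for k in np.argsort(-h)[:14]])
    z=np.exp(4j*np.radians(a)).mean(); print('mod90',np.degrees(np.angle(z))/4, abs(z))
E
```

```text
top0 (0.638, 0.147) [(-156.25, 2.8), (-68.5, 3.0), (21.5, 4.4), (51.5, 44.6), (115.75, 2.5)]
top0 (0.639, 0.148) [(-156.0, 2.8), (-69.25, 3.0), (21.25, 4.4), (52.0, 43.0), (116.5, 2.6)]
[   3 1352 2742   88   28   35   28   74  312 4450  972]
[(-159, 89), (111, 39), (-69, 28), (21, 19), (24, 8), (129, 8), (-66, 8), (9, 7), (102, 6), (57, 6), (114, 6), (150, 6), (-87, 6), (0, 5)]
mod90 23.33498353961724 0.47447808254135515
t3 (0.638, 0.147) [(-115.75, 3.3), (-26.0, 2.7), (67.0, 3.3), (97.75, 61.0), (158.5, 2.1)]
t3 (0.639, 0.148) [(-116.0, 3.3), (-26.75, 2.7), (67.25, 3.4), (159.0, 2.1)]
[   4 1287 2691   98   48   52   43  107  307 4475  962]
[(-27, 53), (156, 49), (153, 48), (-117, 40), (63, 25), (66, 23), (-24, 22), (-114, 18), (27, 9), (39, 8), (126, 7), (57, 5), (-3, 5), (111, 5)]
mod90 -24.60824855234169 0.49968558066522023
```

Call:
apply_moves([
  {"tx": 0,"ty": 5,"tz": 184,"ax": 0,"ay": 0,"az": 0,"fingers": 0.65},
  {"tx": 0,"ty": 5,"tz": 184,"ax": 0,"ay": 0,"az": 0,"fingers": 0.65},
  {"tx": 0,"ty": 5,"tz": 184,"ax": 0,"ay": 0,"az": 0,"fingers": 0.65},
  {"tx": 40,"ty": 5,"tz": 184,"ax": 0,"ay": 0,"az": 0,"fingers": 0.65},
  {"tx": 80,"ty": 5,"tz": 184,"ax": 0,"ay": 0,"az": 0,"fingers": 0.65},
  {"tx": 95,"ty": 5,"tz": 184,"ax": 0,"ay": 0,"az": 0,"fingers": 0.65},
  {"tx": 95,"ty": 5,"tz": 184,"ax": 0,"ay": 0,"az": 0,"fingers": 0.65},
  {"tx": 95,"ty": 5,"tz": 184,"ax": 0,"ay": 0,"az": 0,"fingers": 0.65},
])

```text
t: 5.63
ee_pos: [0.5131, -0.3554, 0.254]
orientation: [-0.428, -0.562, -0.43, 0.562]
force: [-0.3, 1.0, 0.5]
width: 0.0558
```

```bash
python3 - <<'E'
from h import *
go(.5126,-.3568,.022,74.8)
p,d=snap('side','s4');p2,d2=snap('top','t4')
a=cv2.resize(p[230:380,220:370],(400,400),interpolation=2);b=cv2.resize(p2[150:270,320:440],(400,400),interpolation=2)
cv2.imwrite('pics/v4.png',cv2.convertScaleAbs(np.hstack([a,b]),alpha=1.7))
E
```

```text
shift [77.   0.1  1.6] rot [-0.0009 -0.0012  0.0027] deg 0.0
shift [77.   0.1  1.6] rot [3.1407e+00 4.2000e-03 1.8000e-03] deg -180.0
t 5.63 q6 [-0.65  0.09  1.72  0.    1.34  1.19] cur jaw -105.2 grasp [ 0.5128 -0.3551  0.099 ] F [-0.3  1.   0.5] w 0.0558
```

View pics/v4.png

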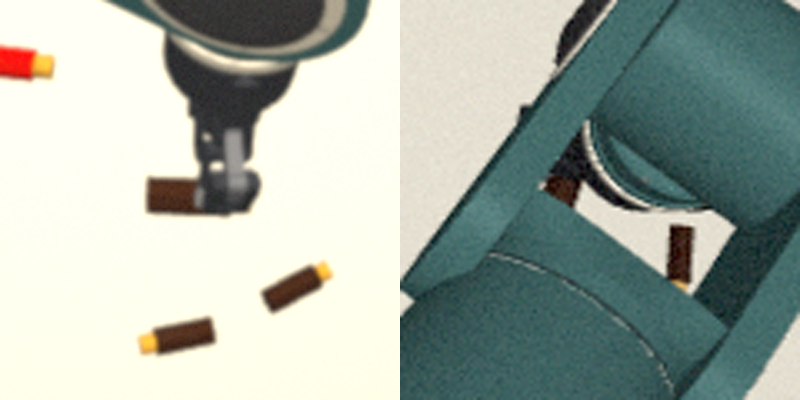

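Call:
apply_moves([
  {"tx": 35,"ty": 0,"tz": 1,"ax": 0,"ay": 0,"az": 0,"fingers": 0.65},
  {"tx": 65,"ty": 0,"tz": 1,"ax": 0,"ay": 0,"az": 0,"fingers": 0.65},
  {"tx": 75,"ty": 0,"tz": 1,"ax": 0,"ay": 0,"az": 0,"fingers": 0.65},
  {"tx": 75,"ty": 0,"tz": 1,"ax": 0,"ay": 0,"az": 0,"fingers": 0.4},
  {"tx": 75,"ty": 0,"tz": 1,"ax": 0,"ay": 0,"az": 0,"fingers": 0.2},
  {"tx": 75,"ty": 0,"tz": 1,"ax": 0,"ay": 0,"az": 0,"fingers": 0.1},
  {"tx": 75,"ty": 0,"tz": 1,"ax": 0,"ay": 0,"az": 0,"fingers": 0.1},
  {"tx": 75,"ty": 0,"tz": 1,"ax": 0,"ay": 0,"az": 0,"fingers": 0.1},
], grip_force=40)

```text
t: 6.4
ee_pos: [0.5139, -0.3565, 0.1826]
orientation: [0.431, 0.562, 0.428, -0.561]
force: [0.2, 2.6, 9.6]
width: 0.0225
```

Call:
apply_moves([
  {"tx": 0,"ty": 0,"tz": 0,"ax": 0,"ay": 0,"az": 0,"fingers": 0.1},
  {"tx": 0,"ty": 0,"tz": 0,"ax": 0,"ay": 0,"az": 0,"fingers": 0.1},
  {"tx": -20,"ty": 0,"tz": 0,"ax": 0,"ay": 0,"az": 0,"fingers": 0.1},
  {"tx": -50,"ty": 0,"tz": 0,"ax": 0,"ay": 0,"az": 0,"fingers": 0.1},
  {"tx": -90,"ty": 0,"tz": 0,"ax": 0,"ay": 0,"az": 0,"fingers": 0.1},
  {"tx": -130,"ty": 0,"tz": 0,"ax": 0,"ay": 0,"az": 0,"fingers": 0.1},
  {"tx": -150,"ty": 0,"tz": 0,"ax": 0,"ay": 0,"az": 0,"fingers": 0.1},
  {"tx": -150,"ty": 0,"tz": 0,"ax": 0,"ay": 0,"az": 0,"fingers": 0.1},
])

```text
t: 7.07
ee_pos: [0.5135, -0.3564, 0.3376]
orientation: [0.433, 0.563, 0.426, -0.561]
force: [0.5, 0.5, -0.6]
width: 0.0228
```

```bash
python3 - <<'E'
from h import *
go(.546,.1135,.17,-70)
p,d=snap('side','s5')
cv2.imwrite('pics/v5.png',cv2.convertScaleAbs(cv2.resize(p[150:380,200:400],(522,600),interpolation=2),alpha=1.7))
E
```

```text
shift [  10.1  -91.8 -462.1] rot [-0.6142  0.0064 -0.0076] deg 35.2
shift [  10.1  -91.8 -462.1] rot [ 2.5273 -0.01   -0.0083] deg -144.8
t 7.07 q6 [-0.65  0.03  1.64 -0.    1.46  1.19] cur jaw -105.2 grasp [ 0.5147 -0.3573  0.1826] F [ 0.5  0.5 -0.6] w 0.0228
```

View pics/v5.png

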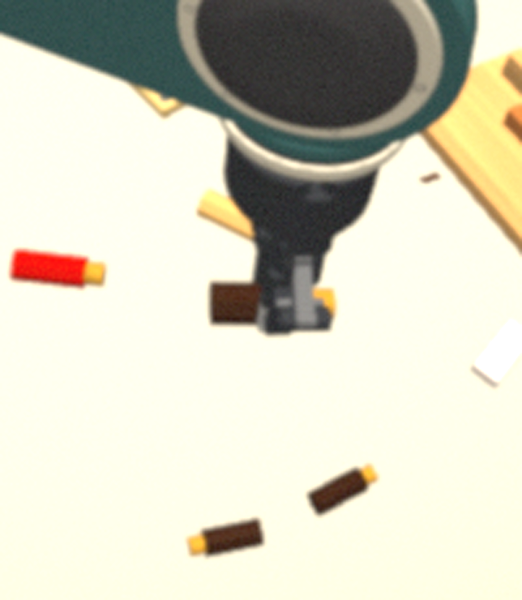

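Call:
apply_moves([
  {"tx": 10,"ty": -89,"tz": -464,"ax": -0.614,"ay": 0.006,"az": -0.008,"fingers": 0.1},
  {"tx": 10,"ty": -89,"tz": -464,"ax": -0.614,"ay": 0.006,"az": -0.008,"fingers": 0.1},
  {"tx": 10,"ty": -89,"tz": -464,"ax": -0.614,"ay": 0.006,"az": -0.008,"fingers": 0.1},
  {"tx": 10,"ty": -89,"tz": -464,"ax": -0.614,"ay": 0.006,"az": -0.008,"fingers": 0.1},
  {"tx": 10,"ty": -89,"tz": -464,"ax": -0.614,"ay": 0.006,"az": -0.008,"fingers": 0.1},
  {"tx": 10,"ty": -89,"tz": -464,"ax": -0.614,"ay": 0.006,"az": -0.008,"fingers": 0.1},
  {"tx": 10,"ty": -89,"tz": -464,"ax": -0.614,"ay": 0.006,"az": -0.008,"fingers": 0.1},
  {"tx": 10,"ty": -89,"tz": -464,"ax": -0.614,"ay": 0.006,"az": -0.008,"fingers": 0.1},
])

```text
t: 7.78
ee_pos: [0.5378, -0.0219, 0.3223]
orientation: [0.576, 0.406, 0.583, -0.406]
force: [0.9, -0.6, -0.1]
width: 0.0228
```

```bash
python3 - <<'E'
from h import *
go(.549,.115,.13,-70)
E
```

```text
shift [  38.    57.6 -124.5] rot [-0.0004 -0.008   0.0059] deg 0.0
shift [  38.    57.6 -124.5] rot [3.1412 0.0092 0.0126] deg -180.0
t 7.78 q6 [-0.09 -0.15  1.84  0.    1.46  1.13] cur jaw -70.0 grasp [ 0.5365 -0.0211  0.1673] F [ 0.9 -0.6 -0.1] w 0.0228
```

Call:
apply_moves([
  {"tx": 0,"ty": 58,"tz": -125,"ax": 0,"ay": -0.008,"az": 0.006,"fingers": 0.1},
  {"tx": 0,"ty": 58,"tz": -125,"ax": 0,"ay": -0.008,"az": 0.006,"fingers": 0.1},
  {"tx": 0,"ty": 58,"tz": -125,"ax": 0,"ay": -0.008,"az": 0.006,"fingers": 0.1},
  {"tx": 0,"ty": 58,"tz": -125,"ax": 0,"ay": -0.008,"az": 0.006,"fingers": 0.1},
  {"tx": 38,"ty": 58,"tz": -125,"ax": 0,"ay": -0.008,"az": 0.006,"fingers": 0.1},
  {"tx": 38,"ty": 58,"tz": -125,"ax": 0,"ay": -0.008,"az": 0.006,"fingers": 0.1},
  {"tx": 38,"ty": 58,"tz": -125,"ax": 0,"ay": -0.008,"az": 0.006,"fingers": 0.1},
  {"tx": 38,"ty": 58,"tz": -125,"ax": 0,"ay": -0.008,"az": 0.006,"fingers": 0.1},
])

```text
t: 8.45
ee_pos: [0.5499, 0.1131, 0.2863]
orientation: [0.579, 0.406, 0.579, -0.406]
force: [1.4, 0.5, -0.8]
width: 0.0227
```

```bash
python3 - <<'E'
from h import *
go(.549,.115,.058,-70)
p,d=snap('side','s6')
cv2.imwrite('pics/v6.png',cv2.convertScaleAbs(cv2.resize(p[70:200,180:370],(760,520),interpolation=2),alpha=1.5))
E
```

```text
shift [73.3 -0.2 -2.1] rot [-0.0009  0.     -0.0002] deg 0.1
shift [73.3 -0.2 -2.1] rot [ 3.1407e+00 -3.0000e-04 -1.0000e-04] deg -179.9
t 8.45 q6 [ 0.16 -0.07  1.83 -0.    1.39  1.38] cur jaw -70.1 grasp [0.55   0.1131 0.1313] F [ 1.4  0.5 -0.8] w 0.0227
```

View pics/v6.png

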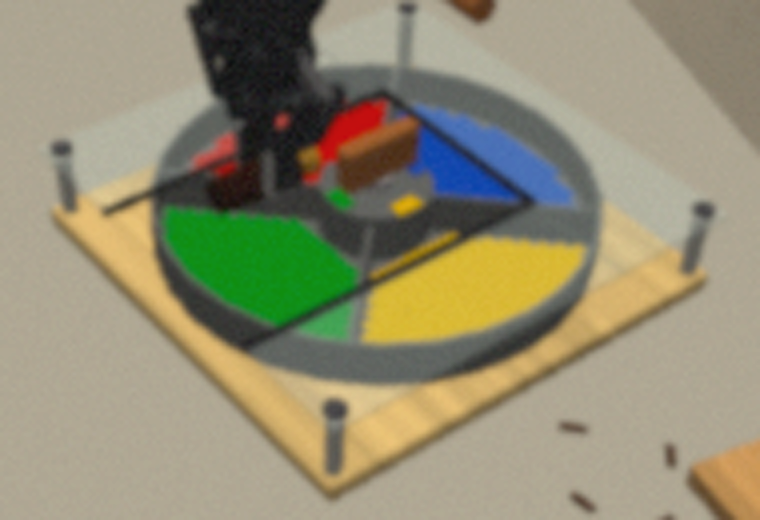

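Call:
apply_moves([
  {"tx": 25,"ty": 0,"tz": -1,"ax": 0,"ay": 0,"az": 0,"fingers": 0.1},
  {"tx": 50,"ty": 0,"tz": -1,"ax": 0,"ay": 0,"az": 0,"fingers": 0.1},
  {"tx": 64,"ty": 0,"tz": -1,"ax": 0,"ay": 0,"az": 0,"fingers": 0.1},
  {"tx": 69,"ty": 0,"tz": -1,"ax": 0,"ay": 0,"az": 0,"fingers": 0.1},
  {"tx": 72,"ty": 0,"tz": -1,"ax": 0,"ay": 0,"az": 0,"fingers": 0.1},
  {"tx": 72,"ty": 0,"tz": -1,"ax": 0,"ay": 0,"az": 0,"fingers": 0.1},
  {"tx": 72,"ty": 0,"tz": -1,"ax": 0,"ay": 0,"az": 0,"fingers": 0.1},
  {"tx": 72,"ty": 0,"tz": -1,"ax": 0,"ay": 0,"az": 0,"fingers": 0.1},
])

```text
t: 9.17
ee_pos: [0.5499, 0.1146, 0.2147]
orientation: [0.58, 0.406, 0.579, -0.405]
force: [0.4, -0.6, 0.0]
width: 0.0228
```

Call:
apply_moves([
  {"tx": 0,"ty": 0,"tz": 0,"ax": 0,"ay": 0,"az": 0,"fingers": 0.3},
  {"tx": 0,"ty": 0,"tz": 0,"ax": 0,"ay": 0,"az": 0,"fingers": 0.4},
  {"tx": 0,"ty": 0,"tz": 0,"ax": 0,"ay": 0,"az": 0,"fingers": 0.5},
  {"tx": 0,"ty": 0,"tz": 0,"ax": 0,"ay": 0,"az": 0,"fingers": 0.5},
  {"tx": -15,"ty": 0,"tz": 0,"ax": 0,"ay": 0,"az": 0,"fingers": 0.5},
  {"tx": -45,"ty": 0,"tz": 0,"ax": 0,"ay": 0,"az": 0,"fingers": 0.5},
  {"tx": -85,"ty": 0,"tz": 0,"ax": 0,"ay": 0,"az": 0,"fingers": 0.5},
  {"tx": -120,"ty": 0,"tz": 0,"ax": 0,"ay": 0,"az": 0,"fingers": 0.5},
])

```text
t: 9.83
ee_pos: [0.5492, 0.1145, 0.3351]
orientation: [0.579, 0.406, 0.579, -0.406]
force: [1.1, -0.9, 0.5]
width: 0.0427
```

Call:
apply_moves([
  {"tx": -30,"ty": -120,"tz": 300,"ax": 0,"ay": 0,"az": 0,"fingers": 0.5},
  {"tx": -30,"ty": -120,"tz": 300,"ax": 0,"ay": 0,"az": 0,"fingers": 0.5},
  {"tx": -30,"ty": -120,"tz": 300,"ax": 0,"ay": 0,"az": 0,"fingers": 0.5},
  {"tx": -30,"ty": -120,"tz": 300,"ax": 0,"ay": 0,"az": 0,"fingers": 0.5},
  {"tx": -30,"ty": -120,"tz": 300,"ax": 0,"ay": 0,"az": 0,"fingers": 0.5},
  {"tx": -30,"ty": -120,"tz": 300,"ax": 0,"ay": 0,"az": 0,"fingers": 0.5},
  {"tx": -30,"ty": -120,"tz": 300,"ax": 0,"ay": 0,"az": 0,"fingers": 0.5},
  {"tx": -30,"ty": -120,"tz": 300,"ax": 0,"ay": 0,"az": 0,"fingers": 0.5},
])

```text
t: 10.5
ee_pos: [0.5386, -0.2112, 0.3638]
orientation: [0.579, 0.406, 0.579, -0.406]
force: [1.5, 0.0, -1.1]
width: 0.0427
```

```bash
python3 - <<'E'
from h import *
p,d=snap('top','t7')
cv2.imwrite('pics/v7.png',cv2.convertScaleAbs(cv2.resize(p[60:240,60:260],(660,594),interpolation=2),alpha=1.5))
i=arm.camera_info('top');K=i['K'];vv,uu=np.indices(d.shape);X=np.stack([(uu-K[0,2])/K[0,0]*d,(vv-K[1,2])/K[1,1]*d,d,np.ones_like(d)]).reshape(4,-1)
W=(np.linalg.inv(i['view'])@X)[:3]; x,y=W[0]-.638,W[1]-.147;r=np.hypot(x,y);m=(r>.055)&(r<.145)&(W[2]>.048)&(W[2]<.065)&(p.reshape(-1,3).min(1)>25)
a=np.degrees(np.arctan2(y,x))[m]
# exclude handle
m2=abs((a+160+180)%360-180)>30; z=np.exp(4j*np.radians(a[m2])).mean();print('mod90',np.degrees(np.angle(z))/4,abs(z))
s=(abs(x+.094)<.05)&(abs(y+.034)<.05)&(p.reshape(-1,3).max(1)<60)&(W[2]>.03)
print('handle',np.percentile(W[2][s],[5,25,50,75,95]).round(4),s.sum())
E
```

```text
mod90 -24.4711819354699 0.552923857207949
handle [0.041  0.0491 0.0521 0.0541 0.0565] 294
```

View pics/v7.png

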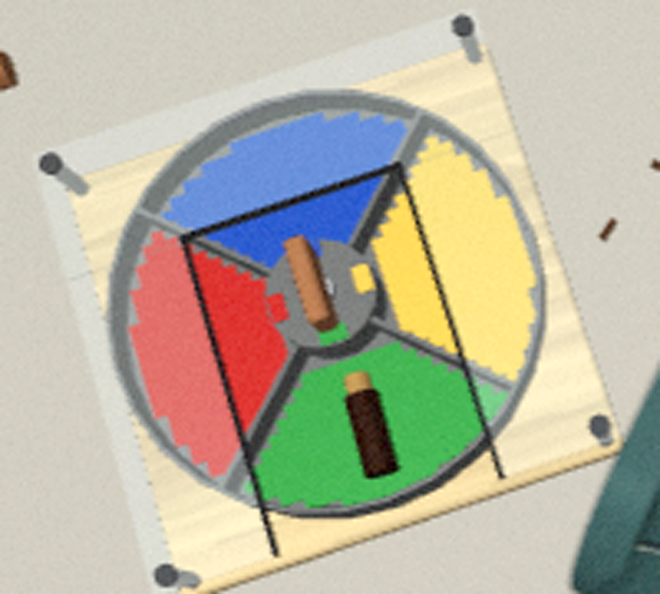

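```bash
python3 - <<'E'
from h import *
A=np.arange(-180,180,.25)
# average of both clear views
for f in('t3','t7'):
    im=cv2.resize(cv2.imread(f'pics/{f}.png'),None,fx=1,fy=1).astype(np.float32)
    for c in((.638,.147),(.639,.148)):
        q=polar(im,c=c); sat=q.max(2)-q.min(2); v=q.min(2); out=[]
        w=np.clip(v-25,0,None)*(sat<22)
        prof=w.mean(0)
        for a0 in(-115,-25,65,155):
            m=abs((A-a0+180)%360-180)<6; out.append(round(float((A[m]*prof[m]).sum()/prof[m].sum()),2))
        print(f,c,out,'green',np.mean(np.array(out)-[-115,-25,65,155])-160)
    if f=='t7':
        for a0 in(-115,-25,65,155):
            k=[int(np.argmin(abs(A-a))) for a in np.arange(a0-6,a0+6.1,1)]
            print(a0,v.mean(0)[k].astype(int),sat.mean(0)[k].astype(int))
E
```

```text
t3 (0.638, 0.147) [-115.8, -26.27, 66.18, 156.94] green -159.7375
t3 (0.639, 0.148) [-116.08, -26.61, 66.29, 157.27] green -159.7825
t7 (0.638, 0.147) [-115.8, -26.3, 66.18, 156.89] green -159.7575
t7 (0.639, 0.148) [-116.08, -26.6, 66.28, 157.24] green -159.79
-115 [56 63 71 73 67 68 86 91 82 76 77 78 78] [56 44 29 14  4  2  3 14 50 79 83 82 81]
-25 [79 71 62 59 59 63 78 84 73 63 59 59 60] [16  6  3  2  2  2  3 12 38 57 66 68 65]
65 [61 62 62 59 60 67 80 85 70 63 70 71 70] [58 58 56 55 57 41 14  3  2  2  6 25 39]
155 [57 55 53 51 53 64 78 78 60 48 46 45 50] [81 84 86 86 82 61 20  2  2  2  2  2  4]
```

```bash
python3 -c "
from h import *
print(arm.get_obs()['t'],arm.finish_job())"
```

```text
the job is handed in; nothing more can be done
10.55 None
```

I turned the carousel about 47° by its grip bar so the green bin faces the guard's opening, then put the largest walnut handle in that bin. The job was handed in at 10.55 s, with the arm well clear of everything.

- **Handle:** in the last picture it lies in the green bin, clear of the dividers, rim and hub, with the ferrule pointing towards the axis. Its top measured about 52–56 mm above the table, against the 54.5 mm expected if it lies flat on the floor.
- **Tray angle:** my measurements of the final angle disagreed a little. Divider tops in the top picture and the depth image put the tray within about 0.2–1° of square. A reading off the short grip bar said 3.4°, but at the start that bar read about 1.6° past the dividers, so I trusted the dividers and did not re-turn the tray.
- **Forces:** the highest wrist force seen was about 30 N, sideways, while turning the bar. I eased it off before letting go, and the tray reading stayed the same afterwards.

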